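# Load a centrifuge rotor in balance

## Robot

A 6-joint arm with a two-finger parallel gripper is mounted at the origin on the work surface. World frame = base frame: x ahead of the robot, y to its left, z up, the work surface at z = 0. Lengths are in m, angles in rad, forces in N, time in s.
With the tool pointing down it reaches from about 0.275 to 0.75 m from the base axis. Payload 10.2 kg.
Tool frame: the origin (TCP) lies between the finger pads; the fingertips stand 11 mm ahead of it and the grasp point (between the pads) lies 8 mm behind it; z points along the fingers, y is the line along which they close (so a half turn about z gives the same grasp; the last joint's range is limited). The gripper opens to 88 mm and grips with 3 to 60 N. Pads are 18 mm wide; open, the fingers measure 123 mm over their backs; the gripper's body (75 mm by 187 mm) begins 45 mm behind the grasp point.
Start: joints at [-1.484, 0.313, 1.498, -0, 1.331, -0.223], TCP at [0.16, -0.5, 0.25] pointing down, gripper open.
Joint ranges: [-2.94, 2.94], [-0.97, 2.17], [0.19, 2.56], [-1.23, 4.37], [0.02, 3.11], [-2.88, 2.88]. Speed limits (rad/s): [2.39, 2.39, 3.01, 3.14, 3.14, 3.14].

## Interface

Orientations are given as a rotation vector (axis times angle).
In Python, from station import r gives the robot as it stands.
- The arm moves only by the shell command python3 -m jog 'ROWS' [OPENING] [FORCE]. ROWS is JSON, a list that holds one entry, the list of rows, each a list of 4 numbers: the shift along the tool's x, y, z in cm, then the turn about the tool's z in degrees. In form: [[[dx, dy, dz, twist], ...]]. A call has 1 to 12 rows; each row is the pose to reach, as a shift and turn from the pose commanded when the call began, along the tool's axes at that moment; what a row does not reach only later rows make up. A row lasts 1/10 s, in which the tool goes at most 50 mm and 8.59 degrees, less where a joint would pass 70% of its speed; a pose out of reach is approached as far as the arm can. A call with a gripper value outside its range is refused whole. OPENING is the opening, from -1 (shut) to 1 (fully open), set as the call begins (- or left out, the last holds). The fingers move at their own pace and stop on an object; FORCE is the grip in N (left out, the last holds). Time passes only in rows, so rows that repeat a pose let the fingers close. It gives the time, the measured TCP pose, the force, the opening and the grip force at its end, in the units of the state.
- r.get_state(): the state, without advancing time (a new reading comes with each control period).
- r.read_camera(name): name is "scene" or "top" or "wrist"; returns (picture, depth): 400x640x3 uint8, blue, green, red; 400x640 float32, m along the optical axis (not along the pixel's ray), 0 where there is no reading.
- r.get_calibration(name): a dict with "camera_matrix" (3x3 intrinsics, pixels), "R" (3x3) and "t" (3): a world point X has camera coordinates R X + t; the wrist camera has in their place "mount" (4x4, takes a point from camera to tool coordinates, whose origin is the TCP and whose axes are the flange's). Camera axes: x right, y down, z forward; pixel columns grow to the right and rows downward; lengths in m; the calibration is good to about 2 mm. A picture is of the moment at which its call begins: read the wrist's pose just before it. get_calibration takes no time and is no camera call.
- r.hand_in(): hands the job in; it is judged then, once.
The state is a dict: "t": time; "joints": joint angles; "joint_vel": joint speeds; "joint_torque": joint torques, N m; "tcp_pos": TCP position; "ee_rot": TCP orientation; "force": force on the tool from outside, world axes, zero at the start; "ft_torque": the same for the moment, N m; "finger_gap": opening from 0.0 (shut) to 1.0 (fully open); "grasp_force": force on a finger pad.
Only numpy, scipy, OpenCV 4.12 (cv2) and the standard library are available. Lean on these libraries where they do the work, as an engineer would, in place of code of your own. Each camera call takes 0.05 s, during which the arm holds its last target. There are 200 camera calls.

## Task

Load the swing-out rotor for a balanced run: one filled tube rack in each of its four buckets, the two racks of three wide tubes opposite each other across the hub, and the two racks of eight slim tubes opposite each other in the other two buckets. Carry the racks upright and lower each one fully home to the floor of its bucket, without dropping it in. Leave the empty rack and the yellow-lidded jar standing where they are.

Things in the scene. Friction and masses are not known exactly. Their poses are not given: they have to be found in the camera images.
- rack_wide_1: Loose blue tube rack, upright: drum 68 mm across (70 at the deck; flat foot 54, tapering over the lowest 12 mm), 70 mm high. A rod in its middle carries a black lifting knob, an upright cylinder 20 mm across, 112 to 140 mm above the underside. Holds THREE WIDE tubes, white caps 26 mm across, tops at 95 mm. About 0.3 kg. Origin: centre of underside, z up; yaw is immaterial.
- rack_wide_2: Loose blue tube rack, upright: drum 68 mm across (70 at the deck; flat foot 54, tapering over the lowest 12 mm), 70 mm high. A rod in its middle carries a black lifting knob, an upright cylinder 20 mm across, 112 to 140 mm above the underside. Holds THREE WIDE tubes, white caps 26 mm across, tops at 95 mm. About 0.3 kg. Origin: centre of underside, z up; yaw is immaterial.
- rack_slim_1: Loose blue tube rack, upright: drum 68 mm across (70 at the deck; flat foot 54, tapering over the lowest 12 mm), 70 mm high. A rod in its middle carries a black lifting knob, an upright cylinder 20 mm across, 112 to 140 mm above the underside. Holds EIGHT SLIM tubes, white caps 15 mm across, tops at 95 mm. About 0.3 kg. Origin: centre of underside, z up; yaw is immaterial.
- rack_slim_2: Loose blue tube rack, upright: drum 68 mm across (70 at the deck; flat foot 54, tapering over the lowest 12 mm), 70 mm high. A rod in its middle carries a black lifting knob, an upright cylinder 20 mm across, 112 to 140 mm above the underside. Holds EIGHT SLIM tubes, white caps 15 mm across, tops at 95 mm. About 0.3 kg. Origin: centre of underside, z up; yaw is immaterial.
- bucket_a: Fixed round dark-steel bucket, one of four on the rotor, empty. Inside 78 mm across, widening over the top 12 mm to 90 at the mouth; mouth 96 mm above the bench. Origin: centre of underside, 14 mm above the bench, z up; a seated rack's underside is 5 mm above it. Bucket axes lie 100 mm from the hub axis: two across the hub are 200 mm apart, neighbours 141. Hub top 101 mm over the bench.
- bucket_b: Fixed round dark-steel bucket, one of four on the rotor, empty. Inside 78 mm across, widening over the top 12 mm to 90 at the mouth; mouth 96 mm above the bench. Origin: centre of underside, 14 mm above the bench, z up; a seated rack's underside is 5 mm above it. Bucket axes lie 100 mm from the hub axis: two across the hub are 200 mm apart, neighbours 141. Hub top 101 mm over the bench.
- bucket_c: Fixed round dark-steel bucket, one of four on the rotor, empty. Inside 78 mm across, widening over the top 12 mm to 90 at the mouth; mouth 96 mm above the bench. Origin: centre of underside, 14 mm above the bench, z up; a seated rack's underside is 5 mm above it. Bucket axes lie 100 mm from the hub axis: two across the hub are 200 mm apart, neighbours 141. Hub top 101 mm over the bench.
- bucket_d: Fixed round dark-steel bucket, one of four on the rotor, empty. Inside 78 mm across, widening over the top 12 mm to 90 at the mouth; mouth 96 mm above the bench. Origin: centre of underside, 14 mm above the bench, z up; a seated rack's underside is 5 mm above it. Bucket axes lie 100 mm from the hub axis: two across the hub are 200 mm apart, neighbours 141. Hub top 101 mm over the bench.
- rack_empty: Loose blue tube rack, upright: drum 68 mm across (70 at the deck; flat foot 54, tapering over the lowest 12 mm), 70 mm high. A rod in its middle carries a black lifting knob, an upright cylinder 20 mm across, 112 to 140 mm above the underside. EMPTY: no tubes, a ring of eight dark bores (13 mm) in the deck. Bystander, stays where it is. Origin: centre of underside, z up.
- jar: Bystander: clear plastic specimen jar, 60 mm across, with a yellow screw lid 66 mm across, 76 mm high in all, standing loose on the bench among the racks; to be left where it stands. Origin: centre of the underside, z up.

How it is judged:
At the end, for the whole second after the job is handed in: Each filled rack rests released in its own bucket: within 10 mm of its axis, underside below 27 mm over the bench, within 0.12 rad of upright; the wide pair over 170 mm apart (opposite), the slim pair too; empty rack and jar upright within 30 mm of their starts ((horizontal distance between rack_wide_1 and bucket_a below 0.01 m or horizontal distance between rack_wide_1 and bucket_b below 0.01 m or horizontal distance between rack_wide_1 and bucket_c below 0.01 m or horizontal distance between rack_wide_1 and bucket_d below 0.01 m) and height (world z) of each of rack_wide_1, rack_wide_2, rack_slim_1, rack_slim_2 below 0.027 m and angle between each of rack_wide_1, rack_wide_2, rack_slim_1, rack_slim_2's own z axis and vertical below 0.12 rad and linear speed of each of rack_wide_1, rack_wide_2, rack_slim_1, rack_slim_2 below 0.02 m/s and (horizontal distance between rack_wide_2 and bucket_a below 0.01 m or horizontal distance between rack_wide_2 and bucket_b below 0.01 m or horizontal distance between rack_wide_2 and bucket_c below 0.01 m or horizontal distance between rack_wide_2 and bucket_d below 0.01 m) and (horizontal distance between rack_slim_1 and bucket_a below 0.01 m or horizontal distance between rack_slim_1 and bucket_b below 0.01 m or horizontal distance between rack_slim_1 and bucket_c below 0.01 m or horizontal distance between rack_slim_1 and bucket_d below 0.01 m) and (horizontal distance between rack_slim_2 and bucket_a below 0.01 m or horizontal distance between rack_slim_2 and bucket_b below 0.01 m or horizontal distance between rack_slim_2 and bucket_c below 0.01 m or horizontal distance between rack_slim_2 and bucket_d below 0.01 m) and horizontal distance between rack_wide_1 and rack_wide_2 above 0.17 m and horizontal distance between rack_slim_1 and rack_slim_2 above 0.17 m and distance of each of rack_empty, jar from where it was at the start of the episode below 0.03 m and angle between each of rack_empty, jar's own z axis and vertical below 0.3 rad); the robot touches nothing.
It fails at once if a rack of samples is tipped over (more than 45 degrees) (angle between any of rack_wide_1, rack_wide_2, rack_slim_1, rack_slim_2's own z axis and vertical above 0.79 rad).
It fails at once if a rack of samples is dropped into a bucket (falls in faster than 0.6 m/s) instead of being lowered (((horizontal distance between rack_wide_1 and bucket_a below 0.03 m or horizontal distance between rack_wide_1 and bucket_b below 0.03 m or horizontal distance between rack_wide_1 and bucket_c below 0.03 m or horizontal distance between rack_wide_1 and bucket_d below 0.03 m) and height (world z) of rack_wide_1 below 0.085 m and linear speed of rack_wide_1 above 0.6 m/s) or ((horizontal distance between rack_wide_2 and bucket_a below 0.03 m or horizontal distance between rack_wide_2 and bucket_b below 0.03 m or horizontal distance between rack_wide_2 and bucket_c below 0.03 m or horizontal distance between rack_wide_2 and bucket_d below 0.03 m) and height (world z) of rack_wide_2 below 0.085 m and linear speed of rack_wide_2 above 0.6 m/s) or ((horizontal distance between rack_slim_1 and bucket_a below 0.03 m or horizontal distance between rack_slim_1 and bucket_b below 0.03 m or horizontal distance between rack_slim_1 and bucket_c below 0.03 m or horizontal distance between rack_slim_1 and bucket_d below 0.03 m) and height (world z) of rack_slim_1 below 0.085 m and linear speed of rack_slim_1 above 0.6 m/s) or ((horizontal distance between rack_slim_2 and bucket_a below 0.03 m or horizontal distance between rack_slim_2 and bucket_b below 0.03 m or horizontal distance between rack_slim_2 and bucket_c below 0.03 m or horizontal distance between rack_slim_2 and bucket_d below 0.03 m) and height (world z) of rack_slim_2 below 0.085 m and linear speed of rack_slim_2 above 0.6 m/s)).
It fails at once if the empty rack or the jar is knocked over or shifted by more than 30 mm (distance of any of rack_empty, jar from where it was at the start of the episode above 0.03 m or angle between any of rack_empty, jar's own z axis and vertical above 0.79 rad).
It also fails if it takes over 109 s, if anything falls off the work surface, if the arm or the gripper's body presses on something with over 40 N, if the wrist force passes 120 N, or if a joint passes its speed limit or range.

## Working session

There is one attempt and no reset: what is moved stays moved. The work goes in short steps, Python scripts to look and compute and a shell command to move; the robot and the scene stay as the last step left them, time stands still between calls to the robot, and variables do not carry over. Pictures are saved under pics/ and viewed, at most 14 in all, crops included, and the job is handed in when it is done.

```bash
ls; mkdir -p pics; python3 - <<'E'
from station import r
import cv2,numpy as np
s=r.get_state();print(s['t'],s['tcp_pos'],s['ee_rot'],s['finger_gap'])
for n in('top','scene'):
    p,d=r.read_camera(n);cv2.imwrite(f'pics/{n}0.png',p);np.save(f'{n}0.npy',d);c=r.get_calibration(n);print(n,c)
E
```

```text
pics
0.0 [ 0.16004236 -0.49979032  0.2491805 ] [-3.10278326e+00 -4.84556727e-01 -1.76703002e-04] 0.9998195130318377
top {'camera_matrix': array([[513.27721108,   0.        , 323.373098  ],
       [  0.        , 513.27721108, 206.44884149],
       [  0.        ,   0.        ,   1.        ]]), 'R': array([[ 4.74634775e-03, -9.99988489e-01, -7.03058152e-04],
       [-9.96924529e-01, -4.67680554e-03, -7.82279396e-02],
       [ 7.82237510e-02,  1.07219292e-03, -9.96935251e-01]]), 't': array([0.04979239, 0.54692861, 1.06373243])}
scene {'camera_matrix': array([[410.04890122,   0.        , 318.66664351],
       [  0.        , 410.04890122, 199.9763923 ],
       [  0.        ,   0.        ,   1.        ]]), 'R': array([[ 0.26123045,  0.96524847,  0.00735133],
       [ 0.81398591, -0.21618722, -0.53915676],
       [-0.51883098,  0.14682804, -0.84217334]]), 't': array([-0.20044742, -0.39695694,  1.24774843])}
```

View pics/top0.png

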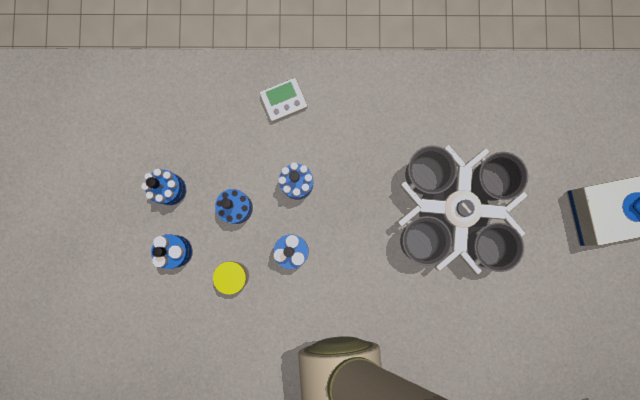

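View pics/scene0.png

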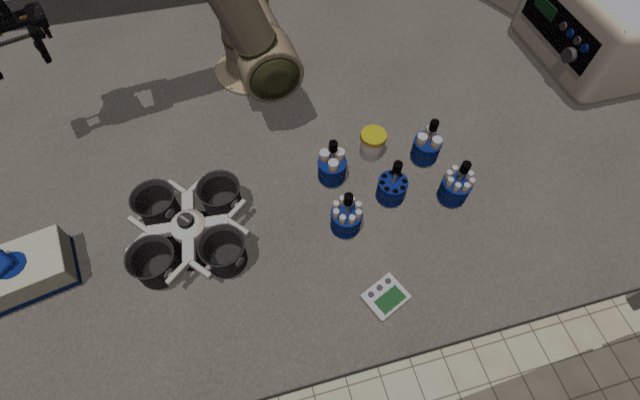

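The top picture shows slim knobs at about (152,183) and (294,177), wide knobs at (160,252) and (289,252), the empty rack at (228,204) and the jar at (229,278). The bucket mouths are at (432,171), (502,176), (498,246) and (428,241), with the hub at (464,209).

```bash
cat > h.py <<'E'
import numpy as np
from station import r
def cloud(n,d):
    c=r.get_calibration(n);K=c['camera_matrix'];v,u=np.indices(d.shape)
    P=np.stack([(u-K[0,2])/K[0,0]*d,(v-K[1,2])/K[1,1]*d,d],-1)
    return (P-c['t'])@c['R']
def proj(n,X):
    c=r.get_calibration(n);q=c['camera_matrix']@(c['R']@np.array(X)+c['t']);return q[:2]/q[2]
E
python3 - <<'E'
from h import *
import cv2
from scipy.optimize import least_squares
for n,kn in(('top',dict(slimL=(152,183),wideL=(160,252),empty=(228,204),slimR=(294,177),wideR=(289,252))),
            ('scene',dict(slimL=(466,167),wideL=(434,126),empty=(398,166),slimR=(348,199),wideR=(333,146)))):
    d=np.load(n+'0.npy');X=cloud(n,d)
    for k,(u,v) in kn.items():
        W=X[v-9:v+10,u-9:u+10].reshape(-1,3);W=W[(W[:,2]>.133)&(W[:,2]<.15)]
        print(n,k,len(W),W.mean(0).round(4),np.ptp(W,0).round(3), W[:,2].max().round(4))
    Q=X.reshape(-1,3);ok=d.ravel()>0
    # rotor: model fit to rim points (radius 45-48 about centres on 100 mm circle)
    H=np.array(X[209,464] if n=='top' else X[222,188]);print('hub px',H.round(4))
    m=ok&(abs(Q[:,2]-.095)<.006)&(np.hypot(*(Q[:,:2]-H[:2]).T)<.16)&(np.hypot(*(Q[:,:2]-H[:2]).T)>.04)
    R=Q[m,:2]
    def f(p):
        a=p[2]+np.arange(4)*np.pi/2
        C=np.c_[p[0]+.1*np.cos(a),p[1]+.1*np.sin(a)]
        D=np.linalg.norm(R[:,None]-C,axis=2).min(1);return D-p[3]
    b=min((least_squares(f,[*H[:2],a,.046],loss='soft_l1',f_scale=.001) for a in np.arange(0,1.57,.2)),key=lambda s:s.cost)
    p=b.x;a=p[2]+np.arange(4)*np.pi/2
    print(n,'rotor',len(R),p.round(4),b.cost);C=np.c_[p[0]+.1*np.cos(a),p[1]+.1*np.sin(a)];print(C.round(4));print([proj(n,[*c,.096]).round(1) for c in C])
E
```

```text
top slimL 90 [0.5826 0.3793 0.1386] [0.019 0.018 0.009] 0.1424
top wideL 93 [0.4513 0.3627 0.1389] [0.017 0.019 0.009] 0.1429
top empty 91 [0.5436 0.2365 0.1383] [0.019 0.019 0.01 ] 0.1431
top slimR 85 [0.5959 0.1088 0.139 ] [0.018 0.017 0.011] 0.1439
top wideR 83 [0.4526 0.1175 0.1391] [0.017 0.019 0.01 ] 0.1426
hub px [ 0.5368 -0.2234  0.0995]
top rotor 1942 [ 0.5395 -0.2269  0.7018  0.0451] 0.002107845969536641
[[ 0.6159 -0.1623]
 [ 0.475  -0.1505]
 [ 0.4631 -0.2914]
 [ 0.6041 -0.3033]]
[array([432. , 169.2]), array([426.8, 240.5]), array([498.9, 246.9]), array([503.3, 175.4])]
scene slimL 69 [0.5842 0.3775 0.1388] [0.018 0.019 0.01 ] 0.1433
scene wideL 57 [0.4525 0.361  0.1389] [0.019 0.018 0.009] 0.142
scene empty 66 [0.5451 0.2354 0.1386] [0.02  0.019 0.009] 0.142
scene slimR 69 [0.5977 0.107  0.139 ] [0.018 0.019 0.008] 0.1419
scene wideR 61 [0.4543 0.1159 0.1387] [0.019 0.019 0.008] 0.142
hub px [ 0.5521 -0.2209  0.1018]
scene rotor 1628 [ 0.5404 -0.2279  0.7018  0.0453] 0.0016546403925421307
[[ 0.6167 -0.1634]
 [ 0.4758 -0.1516]
 [ 0.464  -0.2925]
 [ 0.6049 -0.3043]]
[array([220.8, 244.1]), array([217.4, 186.9]), array([151.1, 196.4]), array([148.5, 255.5])]
```

```bash
python3 -m jog '[[[2,-2,-1,4],[5,-5,-2,8],[8.5,-9,-3,12],[12,-13,-4,16],[15.5,-16.5,-4,17.74],[19,-20,-4,17.74],[22.5,-24,-4,17.74],[26,-28,-4,17.74],[29.5,-31.5,-4,17.74],[33,-35,-4,17.74],[36,-38,-4,17.74],[36,-38,-4,17.74]]]' -0.1 40; python3 - <<'E'
from h import *
from scipy.spatial.transform import Rotation as R
s=r.get_state();print(s['joints'],R.from_rotvec(s['ee_rot']).as_matrix().round(4))
E
```

```text
t: 1.3
tcp_pos: [0.388, -0.024, 0.2895]
ee_rot: [-3.14, -0.012, 0.0]
force: [-0.0, -1.3, -0.2]
finger_gap: 0.452
grasp_force: 0.0
[-3.66267113e-01 -2.73193876e-02  1.78875410e+00  1.00373140e-03
  1.38058558e+00  1.19686188e+00] [[ 1.      0.0075 -0.    ]
 [ 0.0075 -1.      0.0011]
 [-0.     -0.0011 -1.    ]]
```

```bash
python3 -m jog '[[[2,-4,0,0.4],[4,-8,0,0.4],[6,-12,0,0.4],[6.5,-14.2,1,0.4],[6.5,-14.2,4,0.4],[6.5,-14.2,7,0.4],[6.5,-14.2,10,0.4],[6.5,-14.2,12,0.4],[6.5,-14.2,12,0.4],[6.5,-14.2,12,0.4],[6.5,-14.2,12,0.4]]]'; python3 - <<'E'
from h import *
import cv2
print(r.get_state()['tcp_pos'],r.get_state()['ee_rot'])
p,d=r.read_camera('wrist');cv2.imwrite('pics/w1.png',p)
c=r.get_calibration('wrist');print(c)
E
```

```text
t: 2.4
tcp_pos: [0.4527, 0.1133, 0.171]
ee_rot: [3.141, -0.011, 0.003]
force: [0.9, 0.2, -0.1]
finger_gap: 0.448
grasp_force: 0.0
[0.45268348 0.11333604 0.17095512] [ 3.14149313 -0.01122249  0.00334555]
{'camera_matrix': array([[318.76184816,   0.        , 319.41506908],
       [  0.        , 318.76184816, 199.5057041 ],
       [  0.        ,   0.        ,   1.        ]]), 'mount': array([[-5.45597443e-05, -9.63380798e-01, -2.68136972e-01,
         6.80239754e-02],
       [ 9.99999998e-01, -4.68947613e-05, -3.49904438e-05,
         3.21406610e-05],
       [ 2.11349024e-05, -2.68136973e-01,  9.63380799e-01,
        -1.34378144e-01],
       [ 0.00000000e+00,  0.00000000e+00,  0.00000000e+00,
         1.00000000e+00]])}
```

View pics/w1.png

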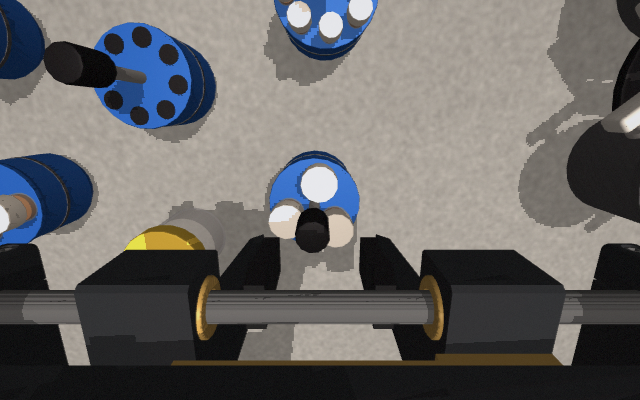

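The wrist view shows the knob at about (313,235), centred between the fingers to within 3 mm in y. I'll descend and grip it.

```bash
python3 -m jog '[[[0,-0.35,1.5,0],[0,-0.35,3,0],[0,-0.35,4.2,0],[0,-0.35,4.7,0],[0,-0.35,4.7,0],[0,-0.35,4.7,0]]]' && python3 -m jog '[[[0,0,0,0],[0,0,0,0],[0,0,0,0],[0,0,0,0],[0,0,0,0],[0,0,0,0],[0,0,0,0]]]' -1 45
```

```text
t: 3.05
tcp_pos: [0.4525, 0.1171, 0.1235]
ee_rot: [-3.142, 0.011, -0.002]
force: [1.1, 1.0, 0.1]
finger_gap: 0.449
grasp_force: 0.0
t: 3.75
tcp_pos: [0.4523, 0.1172, 0.123]
ee_rot: [-3.141, 0.011, -0.001]
force: [0.3, 0.2, 5.9]
finger_gap: 0.21
grasp_force: 45.0
```

```bash
python3 -m jog '[[[0,0,-0.5,-0.1],[0,0,-1.5,-0.4],[0,0,-3.5,-0.4],[0,0,-6,-0.4],[0,0,-8.5,-0.4],[0,0,-11,-0.4],[0.3,1,-13.5,-0.4],[1,3,-15.5,-0.4],[2,5.5,-16.7,-0.4],[3,8.5,-17,-0.4],[4,12,-17,-0.4],[5.2,15.5,-17,-0.4]]]' && python3 -m jog '[[[1.2,3.5,0,0],[2.5,7,0,0],[3.8,10.5,0,0],[5.1,14,0,0],[6.5,17.5,0,0],[7.8,20.5,0,0],[8.8,23,0,0],[9.5,25,0,0],[9.9,26.2,0,0],[10,26.6,0,0],[10,26.6,0,0],[10,26.6,0,0]]]'
```

```text
t: 4.95
tcp_pos: [0.5028, -0.0395, 0.2933]
ee_rot: [3.142, 0.001, -0.0]
force: [0.8, 0.3, -2.6]
finger_gap: 0.218
grasp_force: 45.0
t: 6.15
tcp_pos: [0.6029, -0.3035, 0.293]
ee_rot: [-3.141, -0.001, 0.0]
force: [-0.1, -0.5, -3.1]
finger_gap: 0.214
grasp_force: 45.0
```

```bash
python3 -m jog '[[[0.1,0,0.5,0],[0.1,0,1.5,0],[0.1,0,3,0],[0.1,0,5,0],[0.1,0,7,0],[0.1,0,9,0],[0.1,0,10.7,0],[0.1,0,12.2,0],[0.1,0,13.5,0],[0.1,0,14.2,0],[0.1,0,14.2,0],[0.1,0,14.2,0]]]'; python3 -m jog '[[[0,0,0.3,0],[0,0,0.6,0],[0,0,0.8,0],[0,0,0.9,0],[0,0,0.9,0],[0,0,0.9,0]]]'
```

```text
t: 7.35
tcp_pos: [0.6042, -0.3042, 0.1513]
ee_rot: [3.141, 0.0, 0.001]
force: [0.4, 0.7, -2.0]
finger_gap: 0.216
grasp_force: 45.0
t: 7.95
tcp_pos: [0.6042, -0.3042, 0.1421]
ee_rot: [3.141, 0.0, 0.001]
force: [-0.3, 0.8, 1.5]
finger_gap: 0.218
grasp_force: 45.0
```

Contact at z 0.142, as predicted. Release, rise, and go to slimR (0.597, 0.108).

```bash
python3 -m jog '[[[0,0,0,0],[0,0,0,0],[0,0,0,0],[0,0,0,0],[0,0,-1,0],[0,0,-3,0],[0,0,-7,0],[0,-1,-10,0],[0,-4,-11,0],[0,-8,-11,0],[0,-12,-11,0],[0,-16,-11,0]]]' -0.1; python3 -m jog '[[[0,-4,0,0],[0,-8.5,0,0],[0,-13,0,0],[-0.5,-17,0,0],[-0.5,-20.5,0,0],[-0.5,-23.5,0,0],[-0.7,-25,1,0],[-0.7,-25.1,3.5,0],[-0.7,-25.1,6,0],[-0.7,-25.1,8,0],[-0.7,-25.1,8,0],[-0.7,-25.1,8,0]]]'; python3 - <<'E'
from h import *
import cv2
p,d=r.read_camera('wrist');p2,d2=r.read_camera('top');cv2.imwrite('pics/w2.png',np.vstack([p[100:300],p2[100:300]]))
E
```

```text
t: 9.15
tcp_pos: [0.6038, -0.1427, 0.2527]
ee_rot: [3.141, -0.0, 0.002]
force: [1.5, 0.1, -0.8]
finger_gap: 0.452
grasp_force: 0.0
t: 10.35
tcp_pos: [0.5972, 0.1063, 0.1723]
ee_rot: [3.141, -0.001, 0.001]
force: [0.1, -0.1, 0.8]
finger_gap: 0.452
grasp_force: 0.0
```

View pics/w2.png

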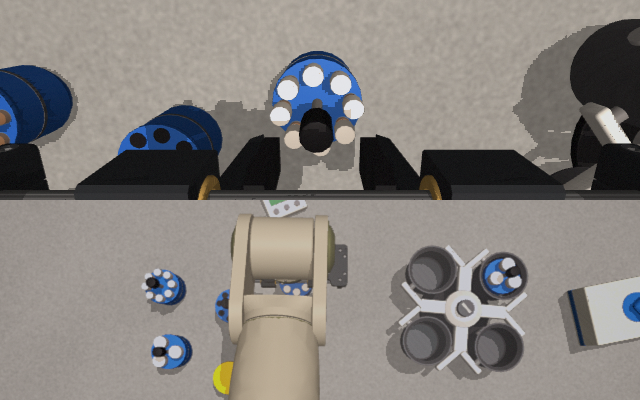

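The wide rack sits in the upper-right bucket. The slim knob is at (316,232) in the wrist view, centred to within 2 mm.

```bash
python3 -m jog '[[[-0.1,-0.2,1.5,0],[-0.1,-0.2,3,0],[-0.1,-0.2,4.4,0],[-0.1,-0.2,4.9,0],[-0.1,-0.2,4.9,0],[-0.1,-0.2,4.9,0]]]' && python3 -m jog '[[[0,0,0,0],[0,0,0,0],[0,0,0,0],[0,0,0,0],[0,0,0,0],[0,0,0,0],[0,0,0,0]]]' -1 45
```

```text
t: 11.05
tcp_pos: [0.5964, 0.1088, 0.1235]
ee_rot: [3.142, 0.0, 0.002]
force: [-0.6, 0.3, -0.3]
finger_gap: 0.445
grasp_force: 0.0
t: 11.75
tcp_pos: [0.5962, 0.1087, 0.1231]
ee_rot: [3.141, 0.0, 0.001]
force: [0.9, -0.5, 4.3]
finger_gap: 0.212
grasp_force: 45.0
```

```bash
python3 -m jog '[[[0,0,-0.5,0],[0,0,-1.5,0],[0,0,-3.5,0],[0,0,-6,0],[0,0,-8.5,0],[0,0,-11,0],[-0.3,1,-13.5,0],[-1,3,-15.5,0],[-2,5.5,-16.7,0],[-3,8.5,-17,0],[-4,12,-17,0],[-5.2,15.5,-17,0]]]' && python3 -m jog '[[[-1.2,3.5,0,0],[-2.4,7,0,0],[-3.6,10.5,0,0],[-4.7,14,0,0],[-5.8,17.3,0,0],[-6.8,20,0,0],[-7.5,22.3,0,0],[-7.9,23.7,0,0],[-8.1,24.3,0,0],[-8.1,24.5,0,0],[-8.1,24.5,0,0],[-8.1,24.5,0,0]]]'
```

```text
t: 12.95
tcp_pos: [0.5433, -0.0471, 0.2932]
ee_rot: [-3.141, -0.001, -0.0]
force: [1.6, -1.3, -1.7]
finger_gap: 0.211
grasp_force: 45.0
t: 14.15
tcp_pos: [0.4634, -0.2904, 0.2928]
ee_rot: [-3.141, -0.002, -0.0]
force: [0.9, 0.3, -2.4]
finger_gap: 0.211
grasp_force: 45.0
```

```bash
python3 -m jog '[[[0,0.1,0.5,0],[0,0.1,1.5,0],[0,0.1,3,0],[0,0.1,5,0],[0,0.1,7,0],[0,0.1,9,0],[0,0.1,10.7,0],[0,0.1,12.2,0],[0,0.1,13.5,0],[0,0.1,14.2,0],[0,0.1,14.2,0],[0,0.1,14.2,0]]]'; python3 -m jog '[[[0,0,0.3,0],[0,0,0.6,0],[0,0,0.8,0],[0,0,0.9,0],[0,0,0.9,0],[0,0,0.9,0]]]'
```

```text
t: 15.35
tcp_pos: [0.4632, -0.2924, 0.1511]
ee_rot: [3.141, 0.0, 0.001]
force: [0.2, -0.0, -2.8]
finger_gap: 0.213
grasp_force: 45.0
t: 15.95
tcp_pos: [0.4632, -0.2924, 0.1421]
ee_rot: [3.141, 0.0, 0.001]
force: [-1.3, -0.5, 1.8]
finger_gap: 0.212
grasp_force: 45.0
```

```bash
python3 -m jog '[[[0,0,0,0],[0,0,0,0],[0,0,0,0],[0,0,0,0],[0,0,-1,0],[0,0,-3,0],[0,0,-7,0],[0,-1,-10,0],[0,-4,-11,0],[0,-8,-11,0],[0,-12,-11,0],[0,-16,-11,0]]]' -0.1; python3 -m jog '[[[0,-4,0,0],[0,-8.3,0,0],[0,-12.6,0,0],[0,-17,0,0],[0,-21.4,0,0],[0,-25.8,0,0],[-0.4,-30.2,0,0],[-0.8,-34.6,0,0],[-1,-39,0,0],[-1.2,-43,0,0],[-1.2,-47,0,0],[-1.2,-49.3,1,0]]]';  python3 -m jog '[[[0,0,2,0],[0,0,5,0],[0,0,7,0],[0,0,7,0],[0,0,7,0]]]'; python3 - <<'E'
from h import *
import cv2
p,d=r.read_camera('wrist');p2,d2=r.read_camera('top');cv2.imwrite('pics/w3.png',np.vstack([p[100:300],p2[100:300]]))
E
```

```text
t: 17.15
tcp_pos: [0.4628, -0.1308, 0.2526]
ee_rot: [3.141, -0.0, 0.001]
force: [0.0, -0.6, 0.3]
finger_gap: 0.45
grasp_force: 0.0
t: 18.35
tcp_pos: [0.4507, 0.3636, 0.2434]
ee_rot: [-3.14, -0.003, -0.004]
force: [0.5, 0.1, -0.2]
finger_gap: 0.45
grasp_force: 0.0
t: 18.85
tcp_pos: [0.4513, 0.361, 0.1729]
ee_rot: [-3.141, -0.0, -0.002]
force: [0.3, 1.2, 0.1]
finger_gap: 0.449
grasp_force: 0.0
```

View pics/w3.png

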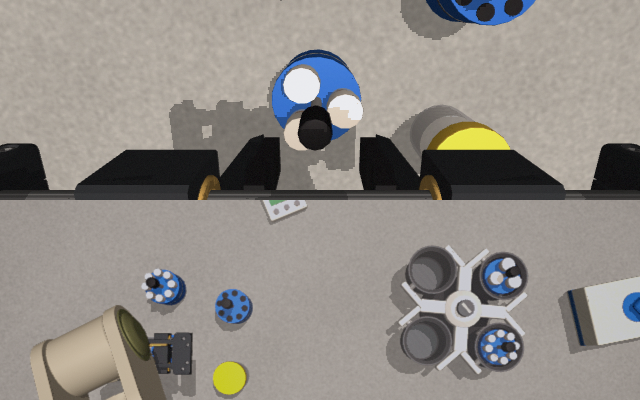

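The slim rack sits in the lower-right bucket. The wide knob is at (314,230) in the wrist view, centred to within 2 mm.

```bash
python3 -m jog '[[[0,-0.2,1.5,0],[0,-0.2,3,0],[0,-0.2,4.4,0],[0,-0.2,4.95,0],[0,-0.2,4.95,0],[0,-0.2,4.95,0]]]' && python3 -m jog '[[[0,0,0,0],[0,0,0,0],[0,0,0,0],[0,0,0,0],[0,0,0,0],[0,0,0,0],[0,0,0,0]]]' -1 45
```

```text
t: 19.55
tcp_pos: [0.4514, 0.363, 0.1233]
ee_rot: [-3.141, -0.0, -0.002]
force: [0.8, -0.1, 1.0]
finger_gap: 0.447
grasp_force: 0.0
t: 20.25
tcp_pos: [0.4511, 0.363, 0.1226]
ee_rot: [-3.141, -0.0, -0.001]
force: [0.1, 1.7, 3.9]
finger_gap: 0.213
grasp_force: 45.0
```

```bash
python3 -m jog '[[[0,0,-0.5,0],[0,0,-1.5,0],[0,0,-3.5,0],[0,0,-6,0],[0,0,-8.5,0],[0,0,-11,0],[0,1,-13.5,0],[0.2,3,-15.5,0],[0.4,5.5,-16.7,0],[0.6,8.5,-17,0],[0.8,12,-17,0],[1,15.5,-17,0]]]' && python3 -m jog '[[[0.1,3.5,0,0],[0.3,7,0,0],[0.5,10.5,0,0],[0.7,14,0,0],[0.9,17.5,0,0],[1.1,21,0,0],[1.2,24.5,0,0],[1.3,27.8,0,0],[1.4,30.8,0,0],[1.4,33.3,0,0],[1.4,35,0,0],[1.4,35.9,0,0]]]' && python3 -m jog '[[[0,0,0,0],[0,0,0,0],[0,0,0,0]]]'
```

```text
t: 21.45
tcp_pos: [0.4605, 0.2065, 0.2926]
ee_rot: [3.141, 0.001, -0.0]
force: [0.0, -0.1, -2.2]
finger_gap: 0.212
grasp_force: 45.0
t: 22.65
tcp_pos: [0.4747, -0.1524, 0.2924]
ee_rot: [-3.142, 0.002, 0.001]
force: [-0.3, 0.1, -2.3]
finger_gap: 0.21
grasp_force: 45.0
t: 22.95
tcp_pos: [0.475, -0.1504, 0.2924]
ee_rot: [-3.141, -0.002, 0.0]
force: [-0.1, 0.5, -1.9]
finger_gap: 0.212
grasp_force: 45.0
```

```bash
python3 -m jog '[[[0,0,0.5,0],[0,0,1.5,0],[0,0,3,0],[0,0,5,0],[0,0,7,0],[0,0,9,0],[0,0,10.7,0],[0,0,12.2,0],[0,0,13.5,0],[0,0,14.2,0],[0,0,14.2,0],[0,0,14.2,0]]]'; python3 -m jog '[[[0,0,0.3,0],[0,0,0.6,0],[0,0,0.8,0],[0,0,0.9,0],[0,0,0.9,0],[0,0,0.9,0]]]'
```

```text
t: 24.15
tcp_pos: [0.4751, -0.1512, 0.1505]
ee_rot: [3.141, 0.0, 0.001]
force: [0.3, -0.4, -2.0]
finger_gap: 0.213
grasp_force: 45.0
t: 24.75
tcp_pos: [0.4752, -0.1512, 0.1416]
ee_rot: [3.141, 0.0, 0.001]
force: [-0.2, 0.7, 2.4]
finger_gap: 0.213
grasp_force: 45.0
```

```bash
python3 -m jog '[[[0,0,0,0],[0,0,0,0],[0,0,0,0],[0,0,0,0],[0,0,-1,0],[0,0,-3,0],[0,0,-7,0],[0.5,-1,-10,0],[1,-4,-11,0],[2,-8,-11,0],[3,-12,-11,0],[4,-16,-11,0]]]' -0.1; python3 -m jog '[[[1,-4,0,0],[2,-8.3,0,0],[3,-12.6,0,0],[4,-17,0,0],[5,-21.4,0,0],[6,-25.8,0,0],[6.5,-30,0,0],[6.6,-33.5,0,0],[6.7,-36,0,0],[6.7,-37,0,0],[6.7,-37,0,0]]]';  python3 -m jog '[[[0,0,2,0],[0,0,5,0],[0,0,8,0],[0,0,8,0],[0,0,8,0]]]'; python3 - <<'E'
from h import *
import cv2
p,d=r.read_camera('wrist');p2,d2=r.read_camera('top');cv2.imwrite('pics/w4.png',np.vstack([p[100:300],p2[100:300]]))
E
```

```text
t: 25.95
tcp_pos: [0.5152, 0.0104, 0.2522]
ee_rot: [3.141, -0.0, 0.002]
force: [0.7, -0.7, 0.1]
finger_gap: 0.45
grasp_force: 0.0
t: 27.05
tcp_pos: [0.5817, 0.3794, 0.2513]
ee_rot: [3.141, 0.002, -0.0]
force: [-0.4, -1.5, 0.7]
finger_gap: 0.449
grasp_force: 0.0
t: 27.55
tcp_pos: [0.5825, 0.3778, 0.1726]
ee_rot: [-3.141, 0.002, -0.001]
force: [0.4, -0.2, 0.6]
finger_gap: 0.449
grasp_force: 0.0
```

View pics/w4.png

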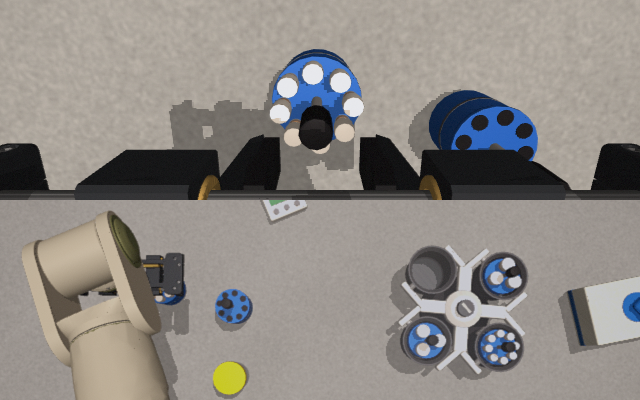

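Three racks are seated, with the wide pair on one diagonal. The last slim knob is at (316,230) in the wrist view and well centred.

```bash
python3 -m jog '[[[0,-0.15,1.5,0],[0,-0.15,3,0],[0,-0.15,4.4,0],[0,-0.15,4.9,0],[0,-0.15,4.9,0],[0,-0.15,4.9,0]]]' && python3 -m jog '[[[0,0,0,0],[0,0,0,0],[0,0,0,0],[0,0,0,0],[0,0,0,0],[0,0,0,0],[0,0,0,0]]]' -1 45
```

```text
t: 28.25
tcp_pos: [0.5821, 0.3804, 0.1226]
ee_rot: [-3.141, -0.0, -0.001]
force: [0.1, -0.1, 0.5]
finger_gap: 0.452
grasp_force: 0.0
t: 28.95
tcp_pos: [0.5821, 0.3803, 0.1226]
ee_rot: [-3.141, -0.0, -0.001]
force: [-0.7, -0.5, 3.8]
finger_gap: 0.21
grasp_force: 45.0
```

```bash
python3 -m jog '[[[0,0,-0.5,0],[0,0,-1.5,0],[0,0,-3.5,0],[0,0,-6,0],[0,0,-8.5,0],[0,0,-11,0],[0,1,-13.5,0],[0.2,3,-15.5,0],[0.4,5.5,-16.7,0],[0.6,8.5,-17,0],[0.8,12,-17,0],[1,15.5,-17,0]]]' && python3 -m jog '[[[0.2,3.5,0,0],[0.4,7,0,0],[0.6,10.5,0,0],[0.8,14,0,0],[1,17.5,0,0],[1.2,21,0,0],[1.5,24.5,0,0],[1.8,28,0,0],[2.1,31.5,0,0],[2.4,34.5,0,0],[2.4,37,0,0],[2.4,38.3,0,0]]]' && python3 -m jog '[[[0,0.5,0,0],[0,0.5,0,0],[0,0.5,0,0],[0,0.5,0,0]]]'
```

```text
t: 30.15
tcp_pos: [0.5917, 0.223, 0.2925]
ee_rot: [3.141, -0.0, -0.001]
force: [0.8, 0.5, -4.6]
finger_gap: 0.211
grasp_force: 45.0
t: 31.35
tcp_pos: [0.6152, -0.1604, 0.2921]
ee_rot: [3.141, -0.004, -0.001]
force: [-0.8, 0.8, -3.6]
finger_gap: 0.215
grasp_force: 45.0
t: 31.75
tcp_pos: [0.6161, -0.1616, 0.2924]
ee_rot: [-3.141, -0.002, -0.0]
force: [-0.7, -0.6, -3.8]
finger_gap: 0.209
grasp_force: 45.0
```

```bash
python3 -m jog '[[[0,0,0.5,0],[0,0,1.5,0],[0,0,3,0],[0,0,5,0],[0,0,7,0],[0,0,9,0],[0,0,10.7,0],[0,0,12.2,0],[0,0,13.5,0],[0,0,14.2,0],[0,0,14.2,0],[0,0,14.2,0]]]'; python3 -m jog '[[[0,0,0.3,0],[0,0,0.6,0],[0,0,0.8,0],[0,0,0.9,0],[0,0,0.9,0],[0,0,0.9,0]]]'
```

```text
t: 32.95
tcp_pos: [0.6163, -0.1627, 0.1507]
ee_rot: [3.141, 0.0, 0.001]
force: [0.3, 0.1, -3.3]
finger_gap: 0.218
grasp_force: 45.0
t: 33.55
tcp_pos: [0.6161, -0.1628, 0.1417]
ee_rot: [3.141, 0.0, 0.001]
force: [-1.1, -0.4, 1.0]
finger_gap: 0.215
grasp_force: 45.0
```

```bash
python3 -m jog '[[[0,0,0,0],[0,0,0,0],[0,0,0,0],[0,0,0,0],[0,0,-1,0],[0,0,-3,0],[0,0,-7,0],[0,-1,-10,0],[0,-4,-11,0],[-1,-8,-11,0],[-2,-12,-11,0],[-3,-16,-11,0]]]' -0.1; python3 -m jog '[[[-1,-3,0,0],[-3,-5,0,0],[-5,-7,0,0],[-6,-9,0,0],[-6,-9,0,0],[-6,-9,0,0],[-6,-9,0,0]]]'; python3 - <<'E'
from h import *
import cv2
p,d=r.read_camera('top');cv2.imwrite('pics/f.png',p)
X=cloud('top',d)
A=np.array([[.6159,-.1623],[.475,-.1505],[.4631,-.2914],[.6041,-.3033]])
for a in A:
    m=(np.hypot(*(X[...,:2]-a).transpose(2,0,1))<.03)&(X[...,2]>.145)&(X[...,2]<.19)
    t=X[m];t=t[t[:,2]>.152];print(len(t),(t.mean(0)[:2]-a).round(4),np.percentile(t[:,2],[50,95]).round(4))
E
```

```text
t: 34.75
tcp_pos: [0.5855, -0.0013, 0.2521]
ee_rot: [3.141, -0.0, 0.002]
force: [-0.3, 0.7, -0.0]
finger_gap: 0.449
grasp_force: 0.0
t: 35.45
tcp_pos: [0.5265, 0.0865, 0.2514]
ee_rot: [3.141, -0.001, 0.001]
force: [0.0, 0.7, -0.6]
finger_gap: 0.448
grasp_force: 0.0
89 [0.0008 0.0007] [0.158  0.1603]
94 [0.0005 0.0011] [0.158  0.1613]
97 [0.0006 0.0008] [0.1576 0.1607]
94 [-0.0002  0.0014] [0.158  0.1605]
```

View pics/f.png

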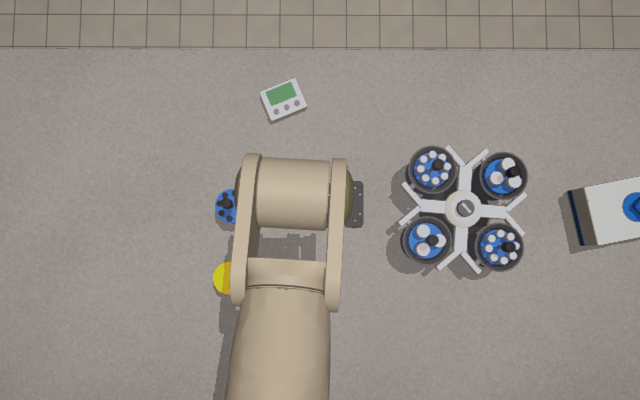

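All four racks are seated: knob tops are at about 0.159 m and within 1.5 mm of the bucket axes. Like types face each other across the hub, slim at (433,170) and (499,246), wide at (503,175) and (427,240). The jar and empty rack have not moved.

```bash
python3 -c "
from station import r
print(r.hand_in())"
```

```text
the job is handed in; nothing more can be done
None
```

I handed in the job at about 35 s of robot time, with all four racks lowered fully into the buckets, wide opposite wide and slim opposite slim, and the empty rack and jar left where they stood; the hand-in gave no verdict.

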